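# Load the drilled disc into the sprung bench fixture

### The job

Slide the drilled aluminium disc up the ramp of the bench fixture, along its deck and over the lip, and push it on against the sprung jaw until it drops into the pocket and lies flat there, held between lip and jaw. Keep it sliding (do not lift it), feel for the jaw and push gently, never with more than 20 newtons, and leave the other tools on the bench where they are. Then let go of the disc and draw back.

Things in the scene. Friction and masses are not known exactly. Their poses are not given: they have to be found in the camera images.
- disc: Loose round aluminium disc with many small drilled holes in its flat top, 90 mm diameter, 30 mm high, about 0.5 kg (it varies), polished and easy to slide, lying flat on the table in front of the ramp. Origin: centre of its underside, z up; its yaw means nothing. In the pocket its origin is 8 mm above the table; on the deck 13 to 14 mm.
- fixture: Low steel bench fixture, fixed, 345 mm long, 130 mm wide. Origin: middle of the ramp's foot edge, on the table; x is level, along the fixture in the direction to push; z up; y = 0 is the centre line. From x = 0 a ramp rises evenly to a crest 14 mm high at x = 90 mm; then a flat deck, 14 mm high, later stepping down 1 mm onto the nest plate (110 mm wide). No side rails.
- crest (a point): Middle of the ramp's top edge (fixture x = 90 mm, 14 mm high).
- lip_mid (a point): Fixture x = 168 mm, y = 0, 13 mm high: middle of the range where the lip may be. The lip is the deck's far edge, square to x. It is part of the nest plate (lip, pocket, jaw), clamped anew each time and not reported: the lip lies up to 20 mm either way along x. Behind it the pocket floor is 5 mm lower, 8 mm above the table. Seated, the disc's centre is 45 mm beyond the lip.
- base_end (a point): Middle of the base's far end (x = 345 mm, 6 mm high). Before it, on the nest plate, stands the sprung brass V jaw, top 32 mm above the table. At rest it leaves 3.5 mm less than the disc's diameter behind the lip, so the disc must press it back that far, with 8 to 14 N, to drop in. Its force grows gently up to 10 mm of travel, then it stops dead. It centres a disc up to 10 mm off line.
- pencil: Bystander: pencil lying beside the fixture, 168 mm long, 8 mm thick. Origin near its middle, under it.
- mandrel: Bystander: tapered steel ring stick lying beside the fixture, 250 mm long, up to 25 mm thick. Origin near its middle, under it.
- collar: Bystander: small brass ring lying flat beside the ramp, 28 mm diameter, 8 mm high. Origin: centre of its underside.
- hammer: Bystander: small hammer lying at the left of the bench, 220 mm long. Origin under its middle.
- jar: Bystander: glass jar with steel lid at the right, 56 mm diameter, 70 mm high. Origin: centre of its underside.
- dish: Bystander: small white bowl at the right, 80 mm diameter, 25 mm high. Origin: centre of its underside.
- graver: Bystander: graver with a wooden bulb handle lying beyond the disc, 140 mm long, 32 mm thick. Origin under its middle.
Mind the look-alikes: they are no part of the job. What is shaped like the disc but pink is not meant.

How it is judged (in metres and radians):
On the way, in this order (a step that is already met when the one before it is completed fails the run):
1. the disc has been pushed up the ramp and lies flat on the deck, near the centre line (z of disc in the frame of fixture between 0.0115 and 0.017 m and x of disc in the frame of fixture above 0.085 m and angle between disc's own z axis and vertical below 0.05 rad and y of disc in the frame of fixture between -0.025 and 0.025 m), for 0.1 s.
2. the disc has dropped flat into the pocket between lip and jaw (z of disc in the frame of fixture between 0.006 and 0.0098 m and x of disc in the frame of fixture between 0.188 and 0.25 m and y of disc in the frame of fixture between -0.01 and 0.01 m and angle between disc's own z axis and vertical below 0.05 rad and linear speed of disc below 0.01 m/s), for 0.2 s.
At the end, for the whole second after the job is handed in: The disc lies flat (within 0.05 rad) and at rest on the pocket floor between lip and jaw: origin 6 to 9.8 mm above the table, x 188 to 250 mm along the fixture, within 10 mm of its centre line, not touched by the robot (all of step 2 and contact force between the arm and disc below 0.1 N).
It fails at once if the robot pushes the disc with more than 20 N (contact force between the arm and disc above 20 N).
It fails at once if the disc is lifted off (more than 25 mm above the table) (z of disc in the frame of fixture above 0.025 m).
It fails at once if the disc is tipped by more than 0.35 rad (angle between disc's own z axis and vertical above 0.35 rad).
It fails at once if another tool or vessel on the bench is moved by more than 20 mm (distance of any of pencil, mandrel, collar, hammer, jar, dish, graver from where it was at the start of the episode above 0.02 m).
It also fails if it takes over 61 s, if anything falls off the work surface, if the arm or the gripper's body presses on something with over 40 N, if the wrist force passes 120 N, or if a joint passes its speed limit or range.

### The arm

A 6-joint arm with a two-finger parallel gripper is mounted at the origin on the work surface. World frame = base frame: x ahead of the robot, y to its left, z up, the work surface at z = 0. Lengths are in m, angles in degrees, forces in N, time in s.
With the tool pointing down it reaches from about 0.4 to 0.825 m from the base axis. Payload 7 kg.
Tool frame: the origin (TCP) lies on the centre line of the jaws, within the pads' length; the fingertips stand 17 mm ahead of it and the grasp point (between the pads) lies 2 mm behind it; z points along the fingers, y is the direction in which the jaws open and shut (so a half turn about z gives the same grasp; the last joint's range is limited). The gripper opens to 88 mm and grips with 3 to 60 N. Pads are 19 mm wide; open, the fingers measure 130 mm over their backs; the gripper's body (78 mm by 193 mm) begins 47 mm behind the grasp point.
Start: joints at [81.137, 20.546, 0.682, 0, -70.136, -16.507], TCP at [0.289, 0.61, 0.244] pointing down, gripper open.
Joint ranges: [-176.03, 176.03], [-82.01, 121.73], [-58.28, 71.71], [-173.87, 95.51], [-174.79, -0.11], [-173.66, 173.66]. Speed limits (degrees/s): [136.94, 136.94, 172.46, 180, 180, 180].

### API

Orientations are given as [roll, pitch, yaw] about the fixed x, y, z axes, in that order (R = Rz(yaw) Ry(pitch) Rx(roll)).
In Python, from plant import telemetry, vision, close_job, recognise, silhouettes, place_of gives the robot as it stands.
- The arm moves only by the shell command python3 -m handwheel 'ROWS'. ROWS is JSON, a list that holds one entry, the list of rows, each a list of 5 numbers: the shift along the tool's x, y, z in m, then the turn about the tool's z in rad, then the closure, from 0 (fully open) to 1 (shut). In form: [[[tx, ty, tz, yaw, gripper], ...]]. A call has 1 to 20 rows; each row shifts and turns the commanded pose from where the row before left it, along the tool's axes as they then stand; what a row does not reach is not made up. A row lasts 1/12 s, in which the tool goes at most 41.7 mm and 7.16 degrees, less where a joint would pass 70% of its speed; a pose out of reach is approached as far as the arm can. A call with a gripper value outside its range is refused whole. The fingers move at their own pace and stop on an object; the grip force is fixed at half the most. Time passes only in rows, so rows that do not move let the fingers close. It gives the time, the measured TCP pose, the force and the opening at its end, in the units of the state.
- telemetry.get_obs(): the state, without advancing time (a new reading comes with each control period).
- vision.snapshot(name): name is "scene" or "top" or "wrist"; returns a dict with "color" (480x640x3 uint8, red, green, blue), "mtx" (3x3 intrinsics, pixels), "cam_to_world" (4x4, takes a point from camera to world coordinates); the wrist camera has in their place "tool_from_camera" (4x4, takes a point from camera to tool coordinates, whose origin is the TCP and whose axes are the flange's). Camera axes: x right, y down, z forward; pixel columns grow to the right and rows downward; lengths in m; the calibration is good to about 2 mm. A picture is of the moment at which its call begins: read the wrist's pose just before it. There is no depth.
- close_job(): hands the job in, once; it reports no verdict.
Trained networks look in a picture, given as the dict that the camera call returned (one of the last four; its "shot" number tells which), for a name from the list of things; names that differ only in an ending like _2 or _b are one class to them, and where a whole thing is asked for, a point or a joint stands for the part that bears it (a point fixed in the world has none). Each returns a list of dicts, best first, with "conf" (0 to 1); they miss things now and then, are a little off and sometimes report something else, mostly with a low value. They report only what shows in the picture. A call takes as long as a camera call. They do not tell look-alikes from the thing itself.
- recognise(name, picture): "xy" ([column, row] in pixels, amid what is visible of it).
- silhouettes(name, picture): "region" (480x640 bool, what is visible of it) and "xy" ([column, row] in pixels, amid what is visible of it).
- place_of(name, picture): "xy" ([column, row] in pixels: a listed point, or the origin of a listed thing).
The state is a dict: "clock": time; "joint_pos": joint angles; "qvel": joint speeds; "tau": joint torques, N m; "tool_pos": TCP position; "orientation": TCP orientation; "force": force on the tool from outside, world axes, zero at the start; "moment": the same for the moment, N m; "opening": finger opening in m.
Only numpy, scipy, OpenCV 4.12 (cv2) and the standard library are available. Lean on these libraries where they do the work, as an engineer would, in place of code of your own. Each camera call takes 0.05 s, during which the arm holds its last target.

## Working session

There is one attempt and no reset: what is moved stays moved. The work goes in short steps, Python scripts to look and compute and a shell command to move; the robot and the scene stay as the last step left them, time stands still between calls to the robot, and variables do not carry over. Pictures are saved under pics/ and viewed, and the job is handed in when it is done.

```bash
mkdir -p pics; ls; cat > h.py <<'E'
import numpy as np, cv2
from plant import telemetry, vision, recognise, silhouettes, place_of
from scipy.spatial.transform import Rotation as R
def save(n,im): cv2.imwrite('pics/'+n+'.png',im[:,:,::-1])
def ray(s,xy,z,T=None):
    T=s['cam_to_world'] if T is None else T
    T=np.array(T);K=np.array(s['mtx'])
    d=T[:3,:3]@np.linalg.solve(K,[xy[0],xy[1],1.]);o=T[:3,3]
    return o+d*(z-o[2])/d[2]
E
python3 - <<'E'
from h import *
o=telemetry.get_obs();print(o)
for n in ['scene','top']:
    s=vision.snapshot(n);save(n+'0',s['color'])
    for nm,z in [('disc',0),('fixture',0),('crest',.014),('lip_mid',.013),('base_end',.006),('pencil',0),('mandrel',0),('collar',0),('hammer',0),('jar',0),('dish',0),('graver',0)]:
        for r in place_of(nm,s)[:3]:
            print(n,nm,round(r['conf'],2),np.round(r['xy'],1),np.round(ray(s,r['xy'],z),4))
E
```

```text
pics
{'clock': 0.0, 'joint_pos': array([ 8.11351358e+01,  2.05913209e+01,  6.32233357e-01, -2.20365619e-02,
       -7.01349828e+01, -1.65087321e+01]), 'qvel': array([-0.02341325, -0.01077047, -0.03863122,  0.00917665, -0.04714245,
       -0.06204018]), 'tau': array([-2.68888016e-04, -5.82726502e+01,  2.93058944e+01,  6.99716717e+00,
        6.95528928e-03, -1.82381032e-04]), 'tool_pos': array([0.28904217, 0.60945683, 0.24260622]), 'orientation': array([ 1.79903920e+02, -6.87242950e-03, -2.53810957e+01]), 'force': array([ 0.09212156, -0.30982043,  0.08165277]), 'moment': array([ 0.00332886,  0.02617092, -0.02851141]), 'opening': 0.08768508045832742}
scene disc 0.7 [383.1 324.6] [0.7636 0.1988 0.    ]
scene disc 0.67 [388.3 269.2] [0.5378 0.1699 0.    ]
scene disc 0.58 [415.7 241.5] [0.3684 0.2213 0.    ]
scene fixture 0.73 [359.2 267.2] [0.5528 0.0929 0.    ]
scene crest 0.67 [317.6 261. ] [ 0.579  -0.0172  0.014 ]
scene lip_mid 0.67 [289.1 255.4] [ 0.5753 -0.101   0.013 ]
scene lip_mid 0.52 [303.7 282.5] [ 0.6825 -0.0212  0.013 ]
scene base_end 0.83 [233.3 249.1] [ 0.5834 -0.2672  0.
[... 833 characters left out ...]
0.81 [263.9 251.9] [0.559  0.0848 0.    ]
top crest 0.85 [306.4 251.2] [ 0.5594 -0.0048  0.014 ]
top base_end 0.64 [425.2 237.7] [ 0.5901 -0.2553  0.006 ]
top base_end 0.16 [226.  266.4] [0.5275 0.1633 0.006 ]
top pencil 0.77 [302.9 302.9] [0.4521 0.002  0.    ]
top mandrel 0.7 [315.6 201.6] [ 0.6671 -0.024   0.    ]
top collar 0.63 [245.  300.5] [0.4566 0.1231 0.    ]
top hammer 0.89 [108.6 243.3] [0.5756 0.4123 0.    ]
top hammer 0.24 [301.8 301.1] [0.4559 0.0043 0.    ]
top jar 0.59 [508.4 303. ] [ 0.4537 -0.4288  0.    ]
top dish 0.75 [508.6 238.3] [ 0.5904 -0.4336  0.    ]
top dish 0.42 [304.  299.3] [ 4.597e-01 -3.000e-04  0.000e+00]
top graver 0.78 [201.7 201.8] [0.6654 0.2183 0.    ]
```

View pics/scene0.png

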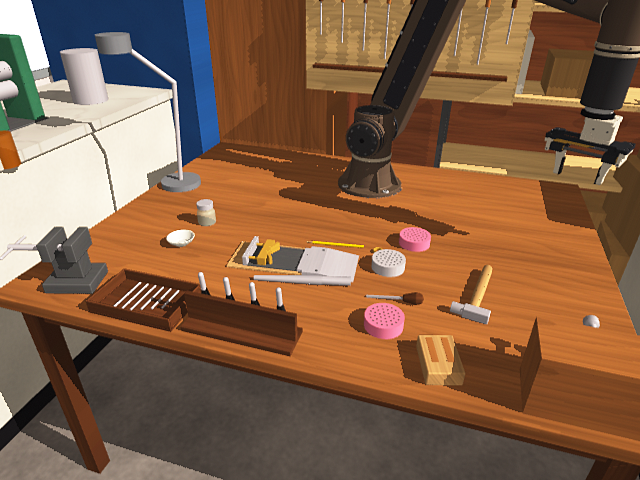

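View pics/top0.png

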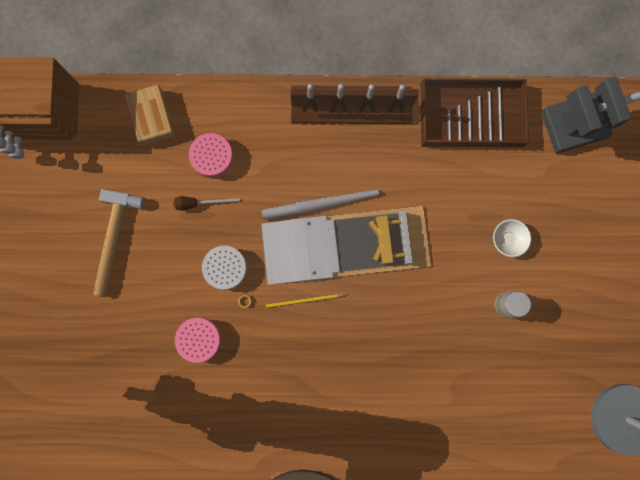

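```bash
python3 - <<'E'
import cv2
a=cv2.imread('pics/top0.png')
cv2.imwrite('pics/crop0.png',cv2.resize(a[130:370,160:450],None,fx=2.5,fy=2.5,interpolation=cv2.INTER_CUBIC))
E
```

```text
(no output)
```

View pics/crop0.png

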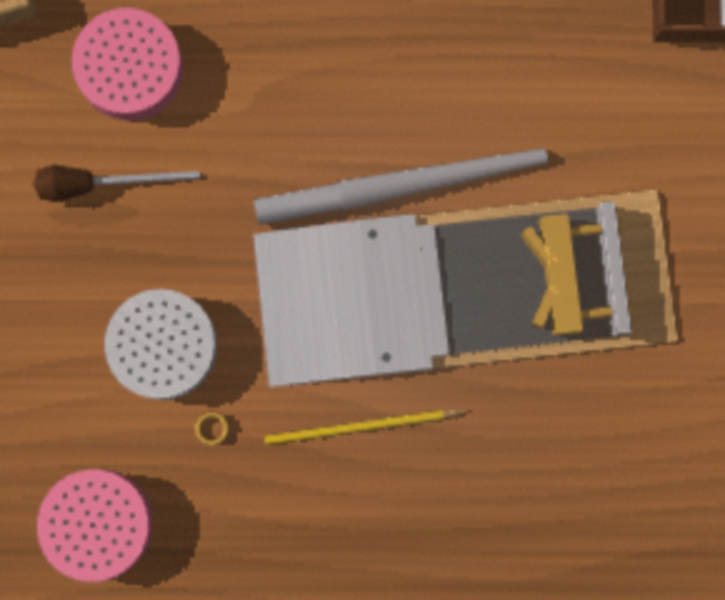

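The wanted disc is the silver drilled one: top (224,267), scene (388,262). The two pink ones, top (210,155) and (197,340), are look-alikes. The enlarged crop confirms this. The fixture's ramp foot is at top column 264 and the jaw at about column 385. Next I'll measure these more exactly.

```bash
python3 - <<'E'
from h import *
s=vision.snapshot('top')
g=lambda p:(160+(p[0]+.5)/2.5-.5,130+(p[1]+.5)/2.5-.5)
P={'footL':((254,235),0),'footR':((269,386),0),'lipL':((436,225),.013),'lipR':((449,355),.013),'endL':((657,190),.006),'endR':((677,341),.006),'jawtop1':((553,215),.032),'jawtop2':((570,333),.032)}
W={k:ray(s,g(p),z) for k,(p,z) in P.items()}
for k in W:print(k,W[k].round(4))
F=(W['footL']+W['footR'])/2;E=(W['endL']+W['endR'])/2
u=(E-F)[:2];print('len',np.linalg.norm(u),'width',np.linalg.norm(W['footL']-W['footR']))
u/=np.linalg.norm(u);v=np.array([-u[1],u[0]])
print('F',F,'u',u,'yaw',np.degrees(np.arctan2(u[1],u[0])))
fx=lambda p:np.array([(p[:2]-F[:2])@u,(p[:2]-F[:2])@v]).round(4)
for k in W:print(k,fx(W[k]))
m=silhouettes('disc',s)
for r in m[:3]:
    reg=r['region'].astype('uint8');ys,xs=np.nonzero(reg);print(r['conf'],xs.min(),xs.max(),ys.min(),ys.max())
c=s['color'].astype(int)
mask=((c.max(2)-c.min(2)<30)&(c.min(2)>120)).astype('uint8')
mask[:, :195]=0;mask[:,250:]=0;mask[:240]=0;mask[:295:][:]=mask[:295]
mask[295:]=0
mask=cv2.morphologyEx(mask,cv2.MORPH_CLOSE,np.ones((5,5)))
cs,_=cv2.findContours(mask,0,1);b=max(cs,key=cv2.contourArea);e=cv2.fitEllipse(b);print(e)
d=ray(s,e[0],.03);print('disc',d,fx(d),'diam',np.linalg.norm(ray(s,(e[0][0]-e[1][0]/2,e[0][1]),.03)-ray(s,(e[0][0]+e[1][0]/2,e[0][1]),.03)))
for n,p in dict(collar=(.4556,.1240),pencil=(.452,.002),graver=(.6654,.2183),mandrel=(.665,-.024)).items(): print(n,fx(np.array(p)))
E
```

```text
footL [0.619 0.091 0.   ]
footR [0.4911 0.0768 0.    ]
lipL [ 0.6264 -0.0627  0.013 ]
lipR [ 0.5169 -0.0735  0.013 ]
endL [ 0.6584 -0.2507  0.006 ]
endR [ 0.5301 -0.2654  0.006 ]
jawtop1 [ 0.6323 -0.1589  0.032 ]
jawtop2 [ 0.5342 -0.172   0.032 ]
len 0.34420368895505815 width 0.12868039081592683
F [0.55505812 0.08392472 0.        ] u [ 0.11384274 -0.99349878] yaw -83.46311940828609
footL [0.0002 0.0643]
footR [-0.0002 -0.0643]
lipL [0.1538 0.0541]
lipR [ 0.1521 -0.0558]
endL [0.3442 0.0646]
endR [ 0.3442 -0.0646]
jawtop1 [0.25   0.0491]
jawtop2 [ 0.2519 -0.0499]
0.93 175 220 318 361
0.81 189 232 132 177
0.59 202 247 246 289
((223.43536376953125, 267.0958557128906), (42.361873626708984, 42.73103713989258), 57.1698112487793)
disc [0.52416722 0.16551178 0.03      ] [-0.0846 -0.0214] diam 0.08692214790521872
collar [-0.0511 -0.0942]
pencil [ 0.0697 -0.1117]
graver [-0.1209  0.1249]
mandrel [0.1197 0.0969]
```

```bash
python3 -m handwheel '[[[0,0,0,0.1,0.55],[0,0,0,0.1,0.55],[0,0,0,0.1,0.55],[0,0,0,0.1,0.55],[0,0,0,0.1,0.55],[0,0,0,0.1,0.55],[0,0,0,0.1,0.55],[0,0,0,0.1,0.55],[0,0,0,0.1,0.55],[0,0,0,0.1,0.55],[0,0,0,0.014,0.55],[0,0,0,0,0.55]]]' && python3 -m handwheel '[[[0.025,-0.012,0.008,0,0.55],[0.025,-0.012,0.008,0,0.55],[0.025,-0.012,0.008,0,0.55],[0.025,-0.012,0.008,0,0.55],[0.025,-0.012,0.008,0,0.55],[0.025,-0.012,0.008,0,0.55],[0.025,-0.012,0.008,0,0.55],[0.025,-0.012,0.008,0,0.55],[0.025,-0.012,0.008,0,0.55],[0.025,-0.012,0.008,0,0.55],[0.025,-0.012,0.008,0,0.55],[0.025,-0.012,0.008,0,0.55],[0.025,-0.012,0.008,0,0.55],[0.025,-0.012,0.008,0,0.55],[0.025,-0.012,0,0,0.55],[0,0,0,0,0.55],[0,0,0,0,0.55]]]'
cat >> h.py <<'E'
F=np.array([.55506,.08392]);u=np.array([.11384,-.9935]);v=np.array([.9935,.11384])
fx=lambda p:np.array([(np.array(p)[:2]-F)@u,(np.array(p)[:2]-F)@v]).round(4)
def st():
    o=telemetry.get_obs();f=o['force'];print('t',round(o['clock'],2),'fix',fx(o['tool_pos']),'z',o['tool_pos'][2].round(4),'rpy',o['orientation'].round(2),'F',np.round([f[:2]@u,f[:2]@v,f[2]],2),'open',round(o['opening'],4))
E
python3 - <<'E'
from h import *
st()
for n in ['top','scene']:
    s=vision.snapshot(n);save(n+'1',s['color'])
E
```

```text
clock: 2.4
tool_pos: [0.2892, 0.6099, 0.2436]
orientation: [180.0, 0.0, -83.4]
force: [0.8, 0.0, -0.1]
opening: 0.0393
clock: 3.82
tool_pos: [0.5114, 0.2565, 0.1315]
orientation: [180.0, -0.0, -83.4]
force: [0.4, 0.5, 1.7]
opening: 0.0392
t 3.82 fix [-0.1765 -0.0237] z 0.1315 rpy [ 1.800e+02 -1.000e-02 -8.345e+01] F [-0.42  0.43  1.67] open 0.0392
```

```bash
python3 -m handwheel '[[[0,-0.002,0.02,0,0.55],[0,0,0.02,0,0.55],[0,0,0.02,0,0.55],[0,0,0.02,0,0.55],[0,0,0.015,0,0.55],[0,0,0.0095,0,0.55],[0,0,0,0,0.55],[0,0,0,0,0.55]]]'; python3 - <<'E'
from h import *
st()
for n in ['top','scene']:
    s=vision.snapshot(n);save(n+'1b',s['color'][200:360,130:450] if n=='top' else s['color'][180:340,280:480])
a=cv2.imread('pics/top1b.png');b=cv2.imread('pics/scene1b.png')
cv2.imwrite('pics/m1.png',np.hstack([cv2.resize(a,(480,240)),cv2.resize(b,(300,240))]))
E
```

```text
clock: 4.58
tool_pos: [0.5125, 0.2586, 0.0271]
orientation: [180.0, -0.0, -83.4]
force: [0.2, -0.1, 0.7]
opening: 0.0393
t 4.58 fix [-0.1784 -0.0224] z 0.0271 rpy [ 1.7998e+02 -3.0000e-02 -8.3370e+01] F [0.08 0.17 0.72] open 0.0393
```

View pics/m1.png

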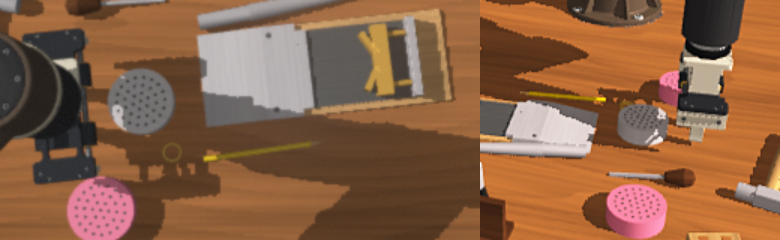

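The fingers are down behind the silver disc (crop about (140,100)), in line with it, and clear of the pink discs. I'll approach it slowly.

```bash
python3 -m handwheel '[[[0.008,0,0,0,0.55],[0.008,0,0,0,0.55],[0.008,0,0,0,0.55],[0.006,0,0,0,0.55],[0.003,0,0,0,0.55],[0.0015,0,0,0,0.55],[0.0015,0,0,0,0.55],[0.0015,0,0,0,0.55],[0.0015,0,0,0,0.55],[0.0015,0,0,0,0.55],[0.0015,0,0,0,0.55],[0.0015,0,0,0,0.55],[0.0015,0,0,0,0.55],[0.0015,0,0,0,0.55],[0.0015,0,0,0,0.55]]]'; python3 - <<'E'
from h import *
st()
for n in ['top','scene']:
    s=vision.snapshot(n);save(n+'1b',s['color'][200:360,130:450] if n=='top' else s['color'][180:340,280:480])
a=cv2.imread('pics/top1b.png');b=cv2.imread('pics/scene1b.png')
cv2.imwrite('pics/m2.png',np.hstack([cv2.resize(a,(480,240)),cv2.resize(b,(300,240))]))
E
```

```text
clock: 5.93
tool_pos: [0.5182, 0.2104, 0.0271]
orientation: [-180.0, 0.0, -83.5]
force: [0.2, 0.1, -0.3]
opening: 0.0393
t 5.93 fix [-0.1298 -0.0222] z 0.0271 rpy [-1.7999e+02  1.0000e-02 -8.3460e+01] F [-0.05  0.2  -0.3 ] open 0.0393
```

View pics/m2.png

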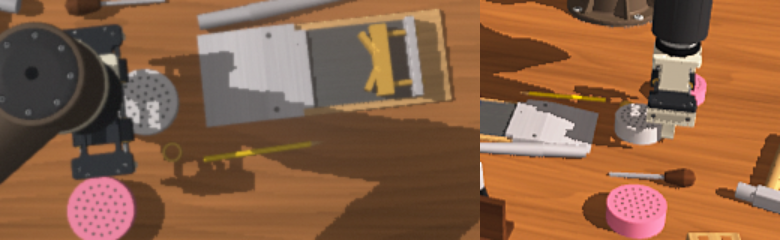

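```bash
python3 -m handwheel '[[[0.0015,-0.0002,0,0,0.55],[0.0015,-0.0002,0,0,0.55],[0.0015,-0.0002,0,0,0.55],[0.002,-0.0003,0,0,0.55],[0.0025,-0.0003,0,0,0.55],[0.0025,-0.0003,0,0,0.55],[0.0025,-0.0003,0,0,0.55],[0.0025,-0.0003,0,0,0.55],[0.0025,-0.0003,0,0,0.55],[0.0025,-0.0003,0,0,0.55],[0.0025,-0.0003,0,0,0.55],[0.0025,-0.0003,0,0,0.55],[0.0025,-0.0003,0,0,0.55],[0.0025,-0.0003,0,0,0.55],[0.0025,-0.0003,0,0,0.55],[0.0025,-0.0003,0,0,0.55]]]'; python3 - <<'E'
from h import *
st()
for n in ['top','scene']:
    s=vision.snapshot(n);save(n+'1b',s['color'][200:360,130:450] if n=='top' else s['color'][180:340,280:480])
a=cv2.imread('pics/top1b.png');b=cv2.imread('pics/scene1b.png')
cv2.imwrite('pics/m3.png',np.hstack([cv2.resize(a,(480,240)),cv2.resize(b,(300,240))]))
E
```

```text
clock: 7.37
tool_pos: [0.5269, 0.1744, 0.0271]
orientation: [-180.0, 0.0, -83.5]
force: [-0.5, 2.0, 0.3]
opening: 0.0396
t 7.37 fix [-0.0931 -0.0177] z 0.0271 rpy [-179.99    0.    -83.47] F [-2.04 -0.32  0.29] open 0.0396
```

View pics/m3.png

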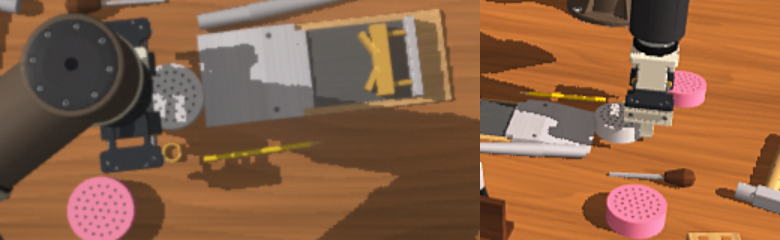

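Contact is made, with the push at about 2 N, and the disc is at the ramp foot. I'll go on up.

```bash
python3 -m handwheel '[[[0.0025,-0.0003,0,0,0.55],[0.0025,-0.0003,0,0,0.55],[0.0025,-0.0003,0,0,0.55],[0.0025,-0.0003,0,0,0.55],[0.0025,-0.0003,0,0,0.55],[0.0025,-0.0003,0,0,0.55],[0.0025,-0.0003,0,0,0.55],[0.0025,-0.0003,0,0,0.55],[0.0025,-0.0003,0,0,0.55],[0.0025,-0.0003,0,0,0.55]]]';python3 -m handwheel '[[[0.0025,-0.0003,0,0,0.55],[0.0025,-0.0003,0,0,0.55],[0.0025,-0.0003,0,0,0.55],[0.0025,-0.0003,0,0,0.55],[0.0025,-0.0003,0,0,0.55],[0.0025,-0.0003,0,0,0.55],[0.0025,-0.0003,-0.0002,0,0.55],[0.0025,-0.0003,-0.0002,0,0.55],[0.0025,-0.0003,-0.0002,0,0.55],[0.0025,-0.0003,-0.0002,0,0.55]]]'; python3 - <<'E'
from h import *
st()
for n in ['top','scene']:
    s=vision.snapshot(n);save(n+'1b',s['color'][200:360,130:450] if n=='top' else s['color'][180:340,280:480])
a=cv2.imread('pics/top1b.png');b=cv2.imread('pics/scene1b.png')
cv2.imwrite('pics/m4.png',np.hstack([cv2.resize(a,(480,240)),cv2.resize(b,(300,240))]))
E
```

```text
clock: 8.3
tool_pos: [0.5327, 0.1499, 0.0271]
orientation: [-180.0, 0.0, -83.5]
force: [-0.3, 1.4, 0.3]
opening: 0.0395
clock: 9.13
tool_pos: [0.5383, 0.1252, 0.0277]
orientation: [180.0, -0.0, -83.5]
force: [-1.2, 1.3, -1.3]
opening: 0.0396
t 9.13 fix [-0.0429 -0.012 ] z 0.0277 rpy [ 1.7997e+02 -1.0000e-02 -8.3480e+01] F [-1.41 -1.   -1.31] open 0.0396
```

View pics/m4.png

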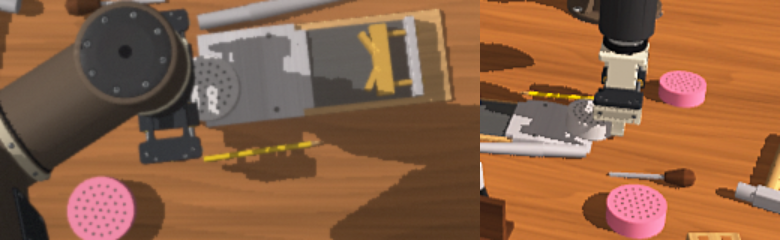

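```bash
python3 -m handwheel '[[[0.0025,-0.0003,-0.0003,0,0.55],[0.0025,-0.0003,-0.0003,0,0.55],[0.0025,-0.0003,-0.0003,0,0.55],[0.0025,-0.0003,-0.0003,0,0.55],[0.0025,-0.0003,-0.0003,0,0.55],[0.0025,-0.0003,-0.0003,0,0.55],[0.0025,-0.0003,-0.0003,0,0.55],[0.0025,-0.0003,-0.0003,0,0.55],[0.0025,-0.0003,-0.0003,0,0.55],[0.0025,-0.0003,-0.0003,0,0.55]]]';python3 -m handwheel '[[[0.0025,-0.0003,-0.0003,0,0.55],[0.0025,-0.0003,-0.0003,0,0.55],[0.0025,-0.0003,-0.0003,0,0.55],[0.0025,-0.0003,-0.0003,0,0.55],[0.0025,-0.0003,-0.0003,0,0.55],[0.0025,-0.0003,-0.0003,0,0.55],[0.0025,-0.0003,-0.0003,0,0.55],[0.0025,-0.0003,-0.0003,0,0.55],[0.0025,-0.0003,-0.0003,0,0.55],[0.0025,-0.0003,-0.0003,0,0.55]]]'; python3 - <<'E'
from h import *
st()
for n in ['top','scene']:
    s=vision.snapshot(n);save(n+'1b',s['color'][200:360,130:450] if n=='top' else s['color'][180:340,280:480])
a=cv2.imread('pics/top1b.png');b=cv2.imread('pics/scene1b.png')
cv2.imwrite('pics/m5.png',np.hstack([cv2.resize(a,(480,240)),cv2.resize(b,(300,240))]))
E
```

```text
clock: 10.07
tool_pos: [0.5443, 0.1008, 0.0309]
orientation: [180.0, -0.0, -83.5]
force: [-0.6, 1.6, -0.8]
opening: 0.0396
clock: 10.9
tool_pos: [0.5504, 0.0765, 0.0341]
orientation: [-180.0, 0.0, -83.5]
force: [-0.3, 3.2, 1.6]
opening: 0.0397
t 10.9 fix [ 0.0068 -0.0055] z 0.0341 rpy [-1.7997e+02  1.0000e-02 -8.3460e+01] F [-3.19  0.07  1.58] open 0.0397
```

View pics/m5.png

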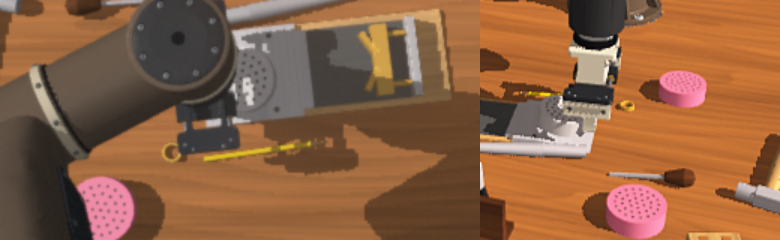

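```bash
python3 -m handwheel '[[[0.0025,-0.0003,-0.0003,0,0.55],[0.0025,-0.0003,-0.0003,0,0.55],[0.0025,-0.0003,-0.0003,0,0.55],[0.0025,-0.0003,-0.0003,0,0.55],[0.0025,-0.0003,-0.0003,0,0.55],[0.0025,-0.0003,-0.0003,0,0.55],[0.0025,-0.0003,-0.0003,0,0.55],[0.0025,-0.0003,-0.0003,0,0.55],[0.0025,-0.0003,-0.0003,0,0.55],[0.0025,-0.0003,-0.0003,0,0.55]]]';python3 -m handwheel '[[[0.0025,-0.0003,-0.0003,0,0.55],[0.0025,-0.0003,-0.0003,0,0.55],[0.0025,-0.0003,0,0,0.55],[0.0025,-0.0003,0,0,0.55],[0.0025,-0.0003,0,0,0.55],[0.0025,-0.0003,0,0,0.55],[0.0025,-0.0003,0,0,0.55],[0.0025,-0.0003,0,0,0.55],[0.0015,0,0,0,0.55],[0.0005,0,0,0,0.55],[0,0,0,0,0.55],[0,0,0,0,0.55]]]'; python3 - <<'E'
from h import *
st()
for n in ['top','scene']:
    s=vision.snapshot(n)
    for r in place_of('disc',s)[:4]: print(n,r['conf'],r['xy'],fx(ray(s,r['xy'],.014)))
    save(n+'6',s['color'][180:300,210:450] if n=='top' else s['color'][200:320,200:400])
a=cv2.imread('pics/top6.png');b=cv2.imread('pics/scene6.png')
cv2.imwrite('pics/m6.png',np.vstack([cv2.resize(a,(600,300)),cv2.resize(b,(600,300))]))
E
```

```text
clock: 11.83
tool_pos: [0.5559, 0.0518, 0.0369]
orientation: [180.0, -0.0, -83.5]
force: [-0.1, 2.6, 1.8]
opening: 0.0394
clock: 12.83
tool_pos: [0.5607, 0.0303, 0.0374]
orientation: [180.0, -0.0, -83.5]
force: [-0.2, 0.0, 0.2]
opening: 0.0393
t 12.83 fix [ 0.0539 -0.0005] z 0.0374 rpy [ 1.7999e+02 -1.0000e-02 -8.3470e+01] F [-0.03 -0.16  0.18] open 0.0393
top 0.82 [212.3, 155.8] [-0.0875  0.2182]
scene 0.74 [384.5, 325.7] [-0.0939  0.2397]
scene 0.71 [318.7, 260.4] [0.1008 0.0088]
scene 0.61 [415.4, 244.1] [-0.1559 -0.1308]
scene 0.4 [373.7, 251.3] [-0.0415 -0.0677]
```

View pics/m6.png

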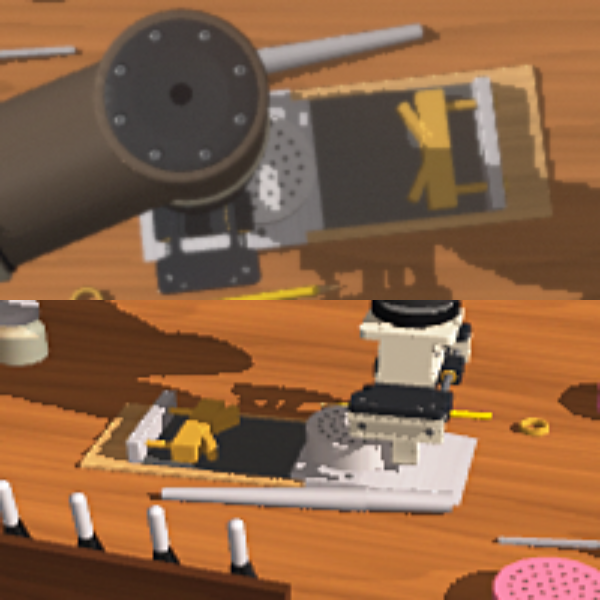

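The disc lies flat on the deck, at fixture x about 0.10 m and on the centre line. I'll push on towards the jaw and slow down before it.

```bash
python3 -m handwheel '[[[0.0015,0,0,0,0.55],[0.002,0,0,0,0.55],[0.0025,0,0,0,0.55],[0.0025,0,0,0,0.55],[0.0025,0,0,0,0.55],[0.0025,0,0,0,0.55],[0.0025,0,0,0,0.55],[0.0025,0,0,0,0.55],[0.0025,0,0,0,0.55],[0.0025,0,0,0,0.55],[0.0025,0,0,0,0.55],[0.0025,0,0,0,0.55],[0.0025,0,0,0,0.55],[0.0025,0,0,0,0.55],[0.0025,0,0,0,0.55],[0.002,0,0,0,0.55],[0.002,0,0,0,0.55],[0.002,0,0,0,0.55],[0.002,0,0,0,0.55],[0.002,0,0,0,0.55]]]';python3 -m handwheel '[[[0.002,0,0,0,0.55],[0.002,0,0,0,0.55],[0.002,0,0,0,0.55],[0.002,0,0,0,0.55],[0.002,0,0,0,0.55],[0.002,0,0,0,0.55],[0.002,0,0,0,0.55],[0.002,0,0,0,0.55],[0.0015,0,0,0,0.55],[0.001,0,0,0,0.55]]]'; python3 - <<'E'
from h import *
st()
for n in ['top','scene']:
    s=vision.snapshot(n)
    for r in place_of('disc',s)[:4]: print(n,r['conf'],r['xy'],fx(ray(s,r['xy'],.014)))
    save(n+'6',s['color'][180:300,210:450] if n=='top' else s['color'][200:320,200:400])
a=cv2.imread('pics/top6.png');b=cv2.imread('pics/scene6.png')
cv2.imwrite('pics/m7.png',np.vstack([cv2.resize(a,(600,300)),cv2.resize(b,(600,300))]))
E
```

```text
clock: 14.7
tool_pos: [0.5659, -0.0154, 0.0374]
orientation: [180.0, -0.0, -83.5]
force: [-0.0, 1.0, 0.4]
opening: 0.0396
clock: 15.53
tool_pos: [0.5681, -0.0338, 0.0374]
orientation: [180.0, -0.0, -83.5]
force: [-0.1, 1.7, -0.4]
opening: 0.0393
t 15.53 fix [ 0.1184 -0.0005] z 0.0374 rpy [179.99  -0.   -83.47] F [-1.73  0.09 -0.36] open 0.0393
top 0.93 [343.7, 247.1] [ 0.1671 -0.0057]
top 0.79 [211.5, 158.8] [-0.0898  0.2119]
scene 0.95 [382.9, 325.4] [-0.0903  0.2394]
scene 0.76 [297.3, 260.7] [0.1574 0.0218]
scene 0.52 [207.7, 221.8] [ 0.4793 -0.1357]
```

View pics/m7.png

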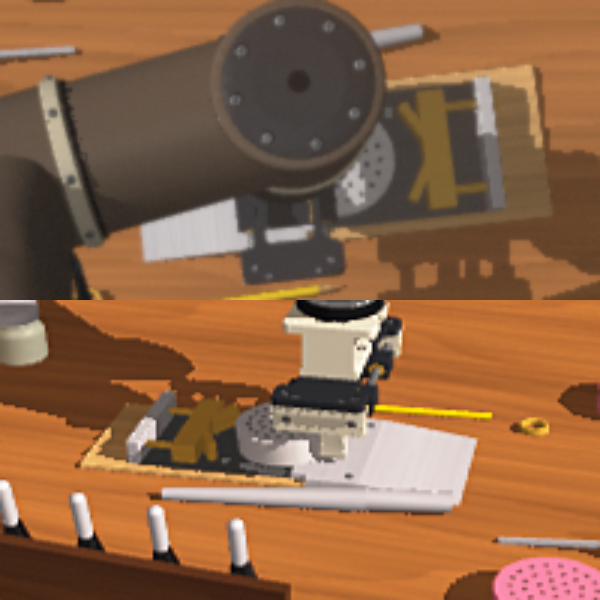

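```bash
python3 -m handwheel '[[[0.001,0,0,0,0.55],[0.0015,0,0,0,0.55],[0.0015,0,0,0,0.55],[0.0015,0,0,0,0.55],[0.0015,0,0,0,0.55],[0.0015,0,0,0,0.55],[0.0015,0,0,0,0.55],[0.0015,0,0,0,0.55],[0.0015,0,0,0,0.55],[0.001,0,0,0,0.55],[0.001,0,0,0,0.55]]]'; python3 -m handwheel '[[[0.0007,0,0,0,0.55],[0.0007,0,0,0,0.55],[0.0007,0,0,0,0.55]]]'; python3 - <<'E'
from h import *
st()
for n in ['top','scene']:
    s=vision.snapshot(n)
    for r in place_of('disc',s)[:4]: print(n,r['conf'],r['xy'],fx(ray(s,r['xy'],.010)))
    save(n+'6',s['color'][180:300,210:450] if n=='top' else s['color'][200:320,200:400])
a=cv2.imread('pics/top6.png');b=cv2.imread('pics/scene6.png')
cv2.imwrite('pics/m8.png',np.vstack([cv2.resize(a,(600,300)),cv2.resize(b,(600,300))]))
E
```

```text
clock: 16.65
tool_pos: [0.5698, -0.0486, 0.0375]
orientation: [180.0, -0.0, -83.5]
force: [-0.2, 0.6, -0.8]
opening: 0.0393
clock: 16.9
tool_pos: [0.5701, -0.0506, 0.0375]
orientation: [-180.0, 0.0, -83.5]
force: [0.4, 1.7, -0.6]
opening: 0.0392
t 16.9 fix [ 0.1354 -0.0004] z 0.0375 rpy [-180.      0.    -83.47] F [-1.6   0.57 -0.58] open 0.0392
top 0.95 [211.0, 160.7] [-0.0917  0.209 ]
top 0.73 [350.7, 245.7] [ 0.1824 -0.004 ]
scene 0.9 [381.1, 325.8] [-0.0864  0.2369]
scene 0.73 [289.9, 257.5] [0.1824 0.0044]
scene 0.61 [412.9, 240.8] [-0.1487 -0.155 ]
scene 0.42 [292.3, 256.1] [ 0.1777 -0.0038]
```

View pics/m8.png

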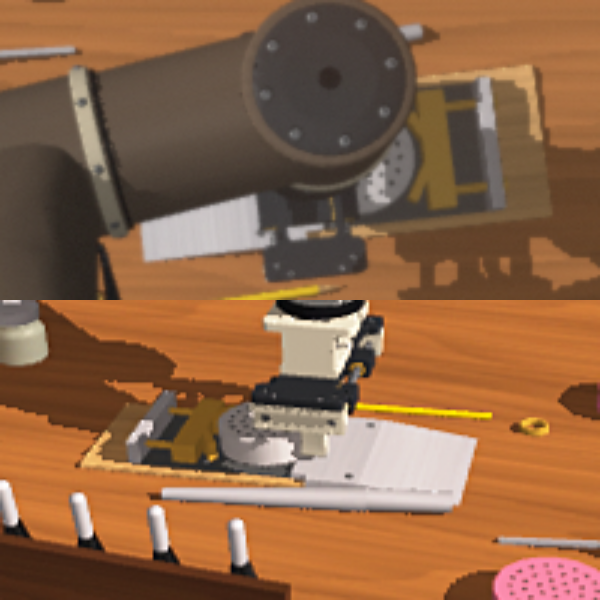

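```bash
python3 -m handwheel '[[[0.0007,0,0,0,0.55],[0.0007,0,0,0,0.55],[0.0007,0,0,0,0.55],[0.0007,0,0,0,0.55],[0.0007,0,0,0,0.55]]]'; python3 -m handwheel '[[[0.0006,0,0,0,0.55],[0.0006,0,0,0,0.55],[0.0006,0,0,0,0.55],[0.0006,0,0,0,0.55]]]'; python3 -m handwheel '[[[0.0005,0,0,0,0.55],[0.0005,0,0,0,0.55],[0.0005,0,0,0,0.55]]]'; python3 -c "
from h import *
st()"
```

```text
clock: 17.52
tool_pos: [0.5705, -0.0541, 0.0375]
orientation: [180.0, 0.0, -83.5]
force: [0.5, 0.2, -1.1]
opening: 0.0397
clock: 17.85
tool_pos: [0.5707, -0.0565, 0.0374]
orientation: [180.0, 0.0, -83.5]
force: [-0.3, 0.3, -0.9]
opening: 0.0395
clock: 18.1
tool_pos: [0.571, -0.0578, 0.0375]
orientation: [-180.0, 0.0, -83.5]
force: [0.2, 2.6, -0.6]
opening: 0.0395
t 18.1 fix [ 0.1426 -0.0003] z 0.0375 rpy [-1.7998e+02  1.0000e-02 -8.3470e+01] F [-2.51  0.52 -0.58] open 0.0395
```

```bash
python3 -m handwheel '[[[0.0005,0,0,0,0.55],[0.0005,0,0,0,0.55]]]'; python3 -m handwheel '[[[0.0005,0,0,0,0.55],[0.0005,0,0,0,0.55]]]'; python3 -m handwheel '[[[0.0005,0,0,0,0.55],[0.0005,0,0,0,0.55]]]' ; python3 -c "
from h import *
st()"
```

```text
clock: 18.27
tool_pos: [0.5712, -0.0587, 0.0375]
orientation: [-180.0, 0.0, -83.5]
force: [0.3, 3.9, -1.0]
opening: 0.0391
clock: 18.43
tool_pos: [0.5713, -0.0597, 0.0374]
orientation: [-180.0, 0.0, -83.5]
force: [1.7, 5.4, -1.4]
opening: 0.0393
clock: 18.6
tool_pos: [0.5714, -0.0607, 0.0374]
orientation: [-180.0, 0.0, -83.5]
force: [0.3, 5.0, -1.3]
opening: 0.0399
t 18.6 fix [ 0.1455 -0.0002] z 0.0374 rpy [-1.7998e+02  2.0000e-02 -8.3470e+01] F [-4.9   0.84 -1.29] open 0.0399
```

```bash
python3 -m handwheel '[[[0.0005,0,0,0,0.55],[0.0005,0,0,0,0.55]]]'; python3 -m handwheel '[[[0.0005,0,0,0,0.55],[0.0005,0,0,0,0.55]]]' ; python3 -c "
from h import *
st()"
```

```text
clock: 18.77
tool_pos: [0.5716, -0.0615, 0.0374]
orientation: [-180.0, 0.0, -83.5]
force: [0.5, 6.0, -2.3]
opening: 0.0394
clock: 18.93
tool_pos: [0.5717, -0.0624, 0.0374]
orientation: [-180.0, 0.0, -83.5]
force: [1.1, 7.3, -1.7]
opening: 0.0396
t 18.93 fix [ 1.473e-01 -1.000e-04] z 0.0374 rpy [-1.7997e+02  3.0000e-02 -8.3470e+01] F [-7.15  1.89 -1.75] open 0.0396
```

```bash
python3 -m handwheel '[[[0.0005,0,0,0,0.55],[0.0005,0,0,0,0.55]]]'; python3 -c "
from h import *
st()"; python3 -m handwheel '[[[0.0005,0,0,0,0.55]]]' ; python3 -c "
from h import *
st()
for n in ['top','scene']:
    s=vision.snapshot(n)
    for r in place_of('disc',s)[:4]: print(n,r['conf'],r['xy'],fx(ray(s,r['xy'],.010)))
    save(n+'6',s['color'][180:300,210:450] if n=='top' else s['color'][200:320,200:400])
a=cv2.imread('pics/top6.png');b=cv2.imread('pics/scene6.png')
cv2.imwrite('pics/m9.png',np.vstack([cv2.resize(a,(600,300)),cv2.resize(b,(600,300))]))
st()"
```

```text
clock: 19.1
tool_pos: [0.5719, -0.0633, 0.0374]
orientation: [-180.0, 0.0, -83.5]
force: [1.5, 7.1, -2.4]
opening: 0.0397
t 19.1 fix [ 0.1482 -0.    ] z 0.0374 rpy [-1.7996e+02  4.0000e-02 -8.3470e+01] F [-6.85  2.27 -2.42] open 0.0397
clock: 19.18
tool_pos: [0.572, -0.0637, 0.0374]
orientation: [-180.0, 0.0, -83.5]
force: [0.8, 7.3, -2.6]
opening: 0.0392
t 19.18 fix [0.1486 0.    ] z 0.0374 rpy [-1.7995e+02  4.0000e-02 -8.3470e+01] F [-7.17  1.6  -2.56] open 0.0392
top 0.85 [211.2, 159.6] [-0.0911  0.2114]
top 0.62 [354.8, 244.7] [ 0.1912 -0.0028]
top 0.33 [265.2, 250.5] [0.0031 0.0055]
scene 0.93 [383.0, 322.5] [-0.0897  0.2248]
scene 0.9 [412.5, 243.2] [-0.1479 -0.141 ]
scene 0.85 [283.6, 257.2] [0.1998 0.0064]
scene 0.23 [357.5, 266.6] [-0.0056  0.0116]
t 19.38 fix [1.486e-01 1.000e-04] z 0.0374 rpy [-1.7995e+02  4.0000e-02 -8.3470e+01] F [-7.46  1.6  -3.08] open 0.0393
```

View pics/m9.png

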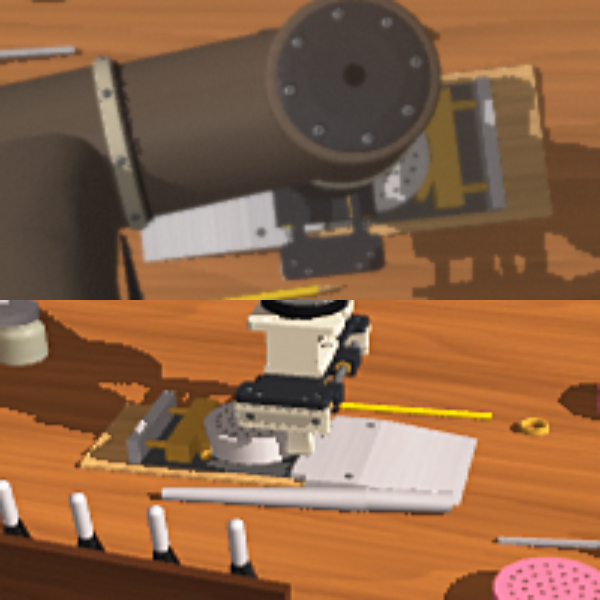

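```bash
python3 -m handwheel '[[[0.0005,0,0,0,0.55],[0,0,0,0,0.55]]]'; python3 -m handwheel '[[[0.0005,0,0,0,0.55],[0,0,0,0,0.55]]]' ; python3 -c "
from h import *
st()"
```

```text
clock: 19.55
tool_pos: [0.5721, -0.0642, 0.0374]
orientation: [-179.9, 0.0, -83.5]
force: [-0.5, 8.3, -3.5]
opening: 0.0394
clock: 19.72
tool_pos: [0.5722, -0.0646, 0.0374]
orientation: [-179.9, 0.0, -83.5]
force: [-0.2, 8.4, -4.0]
opening: 0.0398
t 19.72 fix [1.495e-01 1.000e-04] z 0.0374 rpy [-1.7994e+02  5.0000e-02 -8.3470e+01] F [-8.36  0.72 -4.  ] open 0.0398
```

```bash
python3 -m handwheel '[[[0.0005,0,0,0,0.55],[0,0,0,0,0.55]]]'; python3 -m handwheel '[[[0.0005,0,0,0,0.55],[0,0,0,0,0.55]]]' ; python3 -c "
from h import *
st()";  python3 -m handwheel '[[[0.0005,0,0,0,0.55],[0,0,0,0,0.55]]]' ; python3 -c "
from h import *
st()"
```

```text
clock: 19.88
tool_pos: [0.5723, -0.065, 0.0374]
orientation: [-179.9, 0.1, -83.5]
force: [1.2, 8.4, -3.0]
opening: 0.0394
clock: 20.05
tool_pos: [0.5724, -0.0654, 0.0374]
orientation: [-179.9, 0.1, -83.5]
force: [0.5, 8.8, -2.8]
opening: 0.0394
t 20.05 fix [0.1504 0.0002] z 0.0374 rpy [-1.7993e+02  5.0000e-02 -8.3470e+01] F [-8.73  1.52 -2.79] open 0.0394
clock: 20.22
tool_pos: [0.5724, -0.0659, 0.0374]
orientation: [-179.9, 0.1, -83.5]
force: [1.3, 9.8, -2.1]
opening: 0.0399
t 20.22 fix [0.1508 0.0002] z 0.0374 rpy [-1.7993e+02  6.0000e-02 -8.3470e+01] F [-9.56  2.39 -2.15] open 0.0399
```

```bash
python3 -c "
from h import *
for n in ['top','scene','wrist']:
    s=vision.snapshot(n);c=s['color']
    if n=='wrist': save('w10',c)
    if n!='wrist': save(n+'6',c[190:280,290:430] if n=='top' else c[220:300,220:340])
a=cv2.imread('pics/top6.png');b=cv2.imread('pics/scene6.png')
cv2.imwrite('pics/m10.png',np.vstack([cv2.resize(a,(450,290),interpolation=2),cv2.resize(b,(450,300),interpolation=2)]))
st()"
```

```text
t 20.37 fix [0.1508 0.0002] z 0.0374 rpy [-1.7993e+02  6.0000e-02 -8.3460e+01] F [-8.89  1.49 -3.06] open 0.0396
```

View pics/m10.png

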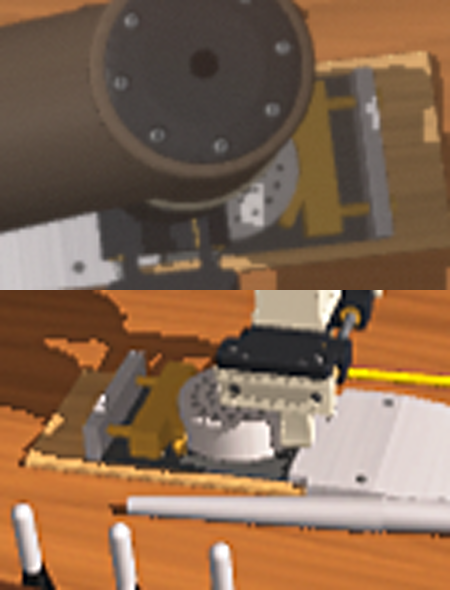

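View pics/w10.png

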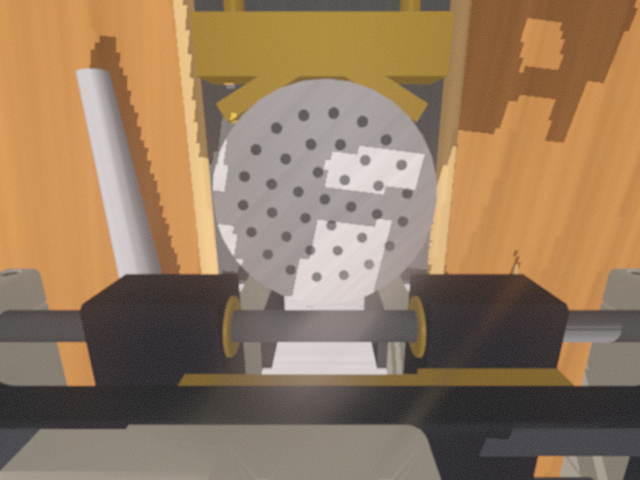

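```bash
cat > w.py <<'E'
from h import *
def wr(save_=None):
    o=telemetry.get_obs()
    s=vision.snapshot('wrist');c=s['color']
    T=np.eye(4);T[:3,:3]=R.from_euler('xyz',o['orientation'],degrees=True).as_matrix();T[:3,3]=o['tool_pos']
    W=T@np.array(s['tool_from_camera'])
    if save_: save(save_,c)
    return s,c,W
if __name__=='__main__':
    s,c,W=wr('w11');print(W.round(3).tolist())
    for px,z in [((325,190),.038),((325,79),.038),((214,190),.038),((435,190),.038),((325,12),.032),((325,79),.032),((200,12),.032),((200,79),.032),((287,303),.013),((363,303),.013)]:
        print(px,z,fx(ray(s,px,z,W)))
    # ellipse by points picked around the upper rim
    hsv=cv2.cvtColor(c,cv2.COLOR_RGB2HSV)
    m=((hsv[:,:,1]<45)&(hsv[:,:,2]>110)).astype('uint8')*255
    cv2.imwrite('pics/mask11.png',m)
E
python3 w.py
```

```text
[[-0.993, -0.11, -0.031, 0.58], [-0.114, 0.955, 0.275, -0.14], [-0.0, 0.277, -0.961, 0.178], [0.0, 0.0, 0.0, 1.0]]
(325, 190) 0.038 [ 0.2041 -0.0007]
(325, 79) 0.038 [ 0.2454 -0.0006]
(214, 190) 0.038 [0.2041 0.0441]
(435, 190) 0.038 [ 0.2042 -0.045 ]
(325, 12) 0.032 [ 0.269  -0.0006]
(325, 79) 0.032 [ 0.2463 -0.0006]
(200, 12) 0.032 [0.269  0.0455]
(200, 79) 0.032 [0.2462 0.0477]
(287, 303) 0.013 [0.1411 0.0191]
(363, 303) 0.013 [ 0.1412 -0.0207]
```

View pics/mask11.png

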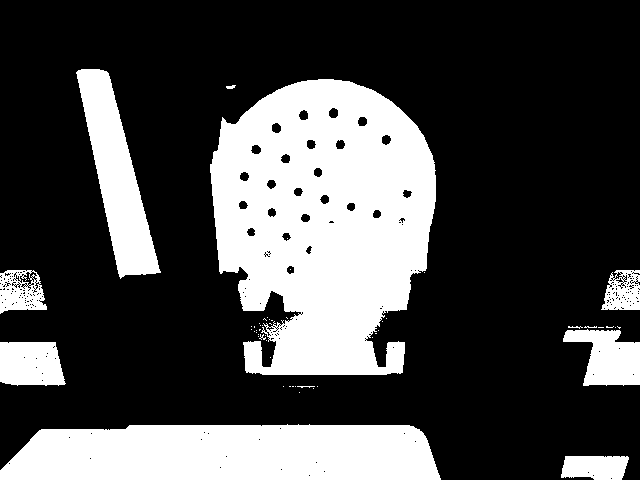

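The disc front is at about 0.245, so its rear should already be past the lip. The tool carries about 3 N of downward load, so the disc seems to hang on finger friction. I'll ease the fingers down, since the tips are 7 mm above the deck.

```bash
python3 -m handwheel '[[[0,0,0.0005,0,0.55],[0,0,0.0005,0,0.55]]]'; python3 -c "
from h import *
st()";  python3 -m handwheel '[[[0,0,0.0005,0,0.55],[0,0,0.0005,0,0.55]]]' ; python3 -c "
from h import *
st()"
```

```text
clock: 20.58
tool_pos: [0.5725, -0.0658, 0.0364]
orientation: [-179.9, 0.1, -83.5]
force: [1.3, 9.8, -2.5]
opening: 0.0396
t 20.58 fix [0.1508 0.0003] z 0.0364 rpy [-1.7992e+02  6.0000e-02 -8.3460e+01] F [-9.63  2.43 -2.53] open 0.0396
clock: 20.75
tool_pos: [0.5727, -0.0658, 0.0355]
orientation: [-179.9, 0.1, -83.5]
force: [1.2, 9.7, -1.3]
opening: 0.0395
t 20.75 fix [0.1508 0.0004] z 0.0355 rpy [-1.7991e+02  5.0000e-02 -8.3460e+01] F [-9.55  2.27 -1.3 ] open 0.0395
```

```bash
python3 -m handwheel '[[[0,0,0.0005,0,0.55],[0,0,0.0005,0,0.55]]]'; python3 -c "
from h import *
st()";  python3 -m handwheel '[[[0,0,0.0005,0,0.55],[0,0,0.0005,0,0.55]]]' ; python3 -c "
from h import *
st();import w
s,c,W=w.wr('w12')"
```

```text
clock: 20.92
tool_pos: [0.5727, -0.0658, 0.0345]
orientation: [-179.9, 0.1, -83.5]
force: [0.8, 9.9, -2.2]
opening: 0.0393
t 20.92 fix [0.1508 0.0005] z 0.0345 rpy [-1.799e+02  5.000e-02 -8.345e+01] F [-9.71  1.94 -2.23] open 0.0393
clock: 21.08
tool_pos: [0.5729, -0.0658, 0.0336]
orientation: [-179.9, 0.1, -83.4]
force: [1.5, 10.5, -1.8]
opening: 0.0395
t 21.08 fix [0.1508 0.0006] z 0.0336 rpy [-1.7989e+02  5.0000e-02 -8.3450e+01] F [-10.22   2.66  -1.84] open 0.0395
```

View pics/w12.png

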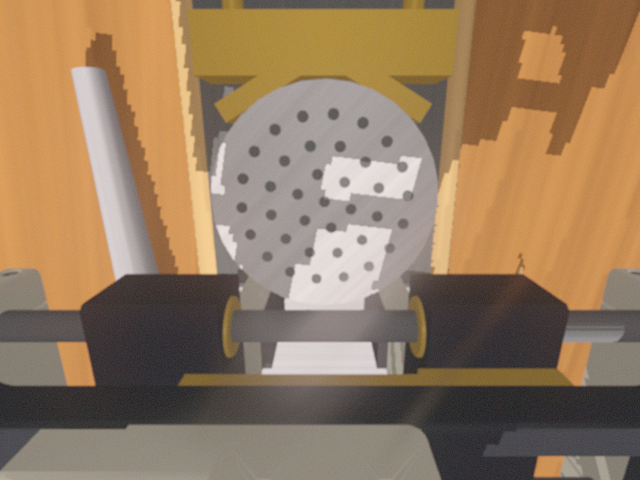

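```bash
cat > fit.py <<'E'
from w import *
from scipy.optimize import least_squares
def fit(s,c,W,cen,arc=(-200,20),r0=95,r1=130,show=None):
    g=cv2.GaussianBlur(c,(0,0),1).astype(float)
    pts=[]
    for a in np.radians(np.arange(arc[0],arc[1],3)):
        rr=np.arange(r0,r1,.5);x=cen[0]+rr*np.cos(a);y=cen[1]+rr*np.sin(a)
        p=np.stack([cv2.remap(g[:,:,k].astype(np.float32),x.astype(np.float32)[None],y.astype(np.float32)[None],1)[0] for k in range(3)],1)
        sat=p.max(1)-p.min(1)
        d=sat[4:]-sat[:-4]+0  # rise in saturation
        i=np.argmax(d)
        if d[i]>15: pts.append((x[i+2],y[i+2]))
    pts=np.array(pts);K=np.array(s['mtx']);Wi=np.linalg.inv(W)
    th=np.linspace(0,2*np.pi,721)
    def proj(q):
        cx,cy,z,t=q
        X=np.array([cx+.045*np.cos(th)*np.cos(t),cy+.045*np.sin(th),z-.045*np.cos(th)*np.sin(t)])
        P=np.vstack([F[:,None]+u[:,None]*X[0]+v[:,None]*X[1],X[2:],np.ones((1,721))])
        C=(Wi@P)[:3];k=K@C;return (k[:2]/k[2]).T
    def res(q):
        pr=proj(q);d=pts[:,None]-pr[None];n=np.linalg.norm(d,axis=2);i=n.argmin(1)
        cc=pr.mean(0);sg=np.sign(np.linalg.norm(pts-cc,axis=1)-np.linalg.norm(pr[i]-cc,axis=1))
        return sg*n[np.arange(len(pts)),i]
    r=least_squares(res,[.2,0,.04,0.],x_scale=[.01,.01,.01,.1],loss='soft_l1',f_scale=1)
    print('x,y,ztop,tilt(front down+)',r.x.round(4),'rms',np.sqrt(np.mean(r.fun**2)).round(2),len(pts))
    if show:
        im=c.copy()
        for p in pts: cv2.circle(im,(int(p[0]),int(p[1])),2,(255,0,0),-1)
        cv2.polylines(im,[proj(r.x).astype(int)],True,(0,255,0),1);save(show,im)
    return r.x
if __name__=='__main__':
    s,c,W=wr();fit(s,c,W,(325,190),show='fit1')
    st()
E
python3 fit.py
```

```text
x,y,ztop,tilt(front down+) [ 0.1997  0.0004  0.0392 -0.0442] rms 4.01 67
t 21.18 fix [0.1508 0.0007] z 0.0336 rpy [-1.7989e+02  5.0000e-02 -8.3450e+01] F [-9.98  2.15 -2.3 ] open 0.0393
```

View pics/fit1.png

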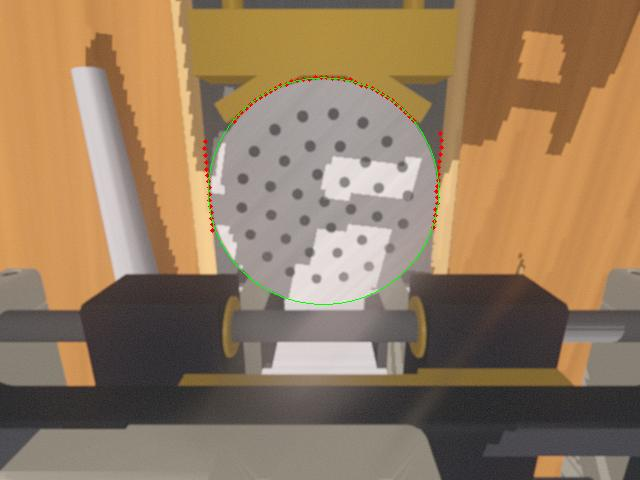

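The rim fit gives the disc roughly flat with its top at 39 mm, so its underside is about 9 mm up, at x 0.20. That looks seated. I'll back off gently and watch whether the lip takes the load.

```bash
for i in 1 2; do python3 -m handwheel '[[[-0.0005,0,0,0,0.55],[-0.0005,0,0,0,0.55]]]'; done; python3 -m handwheel '[[[-0.0005,0,0,0,0.55],[-0.0005,0,0,0,0.55]]]'; python3 -m handwheel '[[[-0.0005,0,0,0,0.55],[-0.0005,0,0,0,0.55]]]';  python3 fit.py
```

```text
clock: 21.35
tool_pos: [0.5727, -0.065, 0.0336]
orientation: [-179.9, 0.0, -83.4]
force: [1.0, 7.1, -2.2]
opening: 0.0395
clock: 21.52
tool_pos: [0.5726, -0.0641, 0.0336]
orientation: [-179.9, 0.0, -83.4]
force: [2.3, 6.7, -1.9]
opening: 0.0393
clock: 21.68
tool_pos: [0.5724, -0.0633, 0.0336]
orientation: [-179.9, 0.0, -83.4]
force: [1.6, 6.4, -2.1]
opening: 0.0392
clock: 21.85
tool_pos: [0.5722, -0.0624, 0.0336]
orientation: [-179.9, 0.0, -83.4]
force: [1.5, 6.0, -1.3]
opening: 0.0394
x,y,ztop,tilt(front down+) [0.1971 0.0002 0.0394 0.0445] rms 3.69 66
t 21.9 fix [0.1473 0.0004] z 0.0336 rpy [-1.7992e+02  1.0000e-02 -8.3440e+01] F [-5.67  2.72 -2.15] open 0.0395
```

```bash
python3 -m handwheel '[[[-0.0005,0,0,0,0.55],[-0.0005,0,0,0,0.55]]]'; python3 -m handwheel '[[[-0.0005,0,0,0,0.55],[-0.0005,0,0,0,0.55]]]';  python3 fit.py
```

```text
clock: 22.07
tool_pos: [0.5719, -0.0619, 0.0336]
orientation: [-180.0, -0.0, -83.4]
force: [1.2, 2.3, -0.6]
opening: 0.0396
clock: 22.23
tool_pos: [0.5711, -0.0613, 0.0336]
orientation: [180.0, -0.0, -83.5]
force: [0.8, -0.3, 0.0]
opening: 0.0391
x,y,ztop,tilt(front down+) [ 0.1963  0.0002  0.0394 -0.0012] rms 3.36 66
t 22.28 fix [ 0.146  -0.0008] z 0.0335 rpy [ 1.7996e+02 -2.0000e-02 -8.3480e+01] F [-0.46  0.37  0.21] open 0.0394
```

View pics/fit1.png

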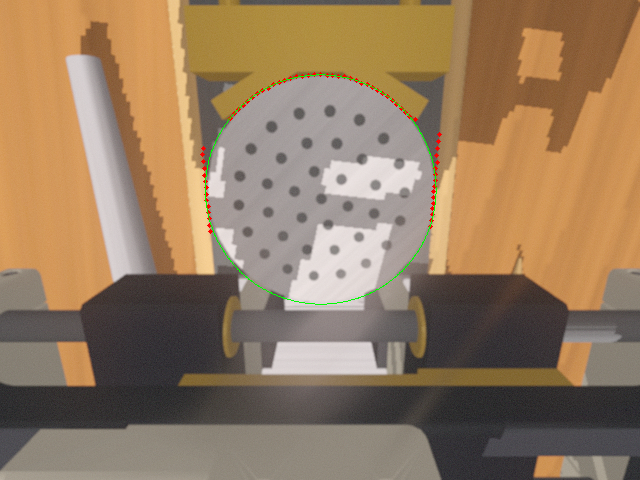

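The load vanished abruptly at 0.146; on the way in it was 4.9 N at 0.1455. So the lip now holds the disc. I'll draw back, then up, and check.

```bash
python3 -m handwheel '[[[-0.001,0,0,0,0.55],[-0.002,0,0,0,0.55],[-0.003,0,0,0,0.55],[-0.005,0,0,0,0.55],[-0.01,0,-0.002,0,0.55],[-0.01,0,-0.01,0,0.55],[-0.01,0,-0.02,0,0.55],[-0.01,0,-0.02,0,0.55],[-0.01,0,-0.02,0,0.55],[-0.01,0,-0.02,0,0.55],[-0.01,0,-0.02,0,0.55],[-0.01,0,-0.02,0,0.55],[-0.02,0,-0.02,0,0.55],[-0.02,0,0,0,0.55],[-0.02,0,0,0,0.55],[-0.02,0,0,0,0.55],[-0.02,0,0,0,0.55],[-0.02,0,0,0,0.55],[0,0,0,0,0.55],[0,0,0,0,0.55]]]'; python3 -c "
from h import *
st()
for n in ['top','scene']:
    s=vision.snapshot(n);c=s['color']
    for r in place_of('disc',s)[:4]: print(n,round(r['conf'],2),r['xy'],fx(ray(s,r['xy'],.008)))
    save(n+'6',c[180:300,240:450] if n=='top' else c[220:300,210:370])
a=cv2.imread('pics/top6.png');b=cv2.imread('pics/scene6.png')
cv2.imwrite('pics/m13.png',np.vstack([cv2.resize(a,(525,300),interpolation=2),cv2.resize(b,(525,262),interpolation=2)]))
"
```

```text
clock: 23.95
tool_pos: [0.5468, 0.1503, 0.1862]
orientation: [-180.0, 0.0, -83.3]
force: [-1.0, -0.5, -0.3]
opening: 0.0394
t 23.95 fix [-0.0669 -0.0007] z 0.1862 rpy [-1.7997e+02  2.0000e-02 -8.3320e+01] F [ 0.36 -1.04 -0.31] open 0.0394
top 0.84 [212.5, 159.0] [-0.0885  0.2129]
top 0.83 [201.1, 342.9] [-0.1478 -0.1703]
top 0.59 [353.5, 241.4] [0.1895 0.0046]
scene 0.67 [412.0, 242.5] [-0.1465 -0.1481]
```

View pics/m13.png

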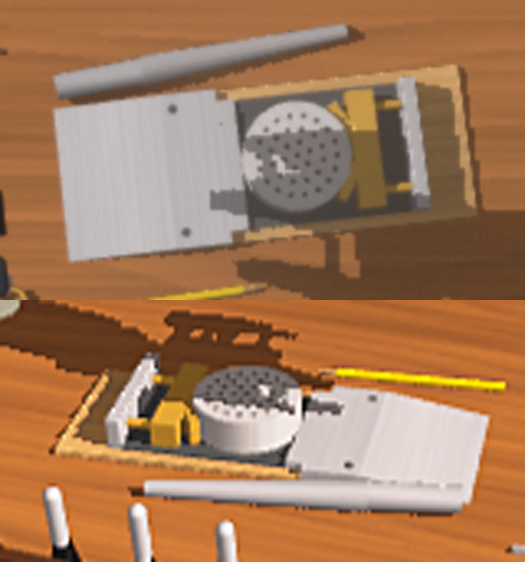

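```bash
python3 - <<'E'
from h import *
s=vision.snapshot('top');c=s['color']
# centre of disc top from crop: manual edges and lip
g=lambda p:(240+(p[0]+.5)/2.5-.5,180+(p[1]+.5)/2.5-.5)
for n,p,z in [('front',(353,150),.038),('rear',(243,160),.038),('sideL',(292,100),.038),('sideR',(303,212),.038),('lip',(240,165),.013)]:
    print(n,fx(ray(s,g(p),z)))
s=vision.snapshot('scene');save('sc14',cv2.resize(s['color'][240:285,255:335],(800,450),interpolation=cv2.INTER_CUBIC))
T=np.array(s['cam_to_world']);K=np.array(s['mtx']);Ti=np.linalg.inv(T)
# predicted rim of top/bottom for seated vs tilted
im=cv2.resize(s['color'],None,fx=8,fy=8,interpolation=cv2.INTER_CUBIC)
th=np.linspace(0,2*np.pi,200)
for t,z,col,cx in [(0,.038,(0,255,0),.1985),(0.111,.0405,(255,0,0),.1945)]:
    X=np.array([cx+.045*np.cos(th),.045*np.sin(th),z-.045*np.cos(th)*t])
    P=np.vstack([F[:,None]+u[:,None]*X[0]+v[:,None]*X[1],X[2:],np.ones((1,200))])
    k=K@(Ti@P)[:3];p=(k[:2]/k[2]).T
    cv2.polylines(im,[((p+.5)*8-.5).astype(int)],True,col,1)
save('sc15',im[240*8:290*8,255*8:335*8])
E
```

```text
front [ 0.2431 -0.0013]
rear [0.1522 0.0004]
sideL [0.1981 0.0454]
sideR [ 0.1961 -0.0475]
lip [ 0.1509 -0.0008]
```

View pics/sc15.png

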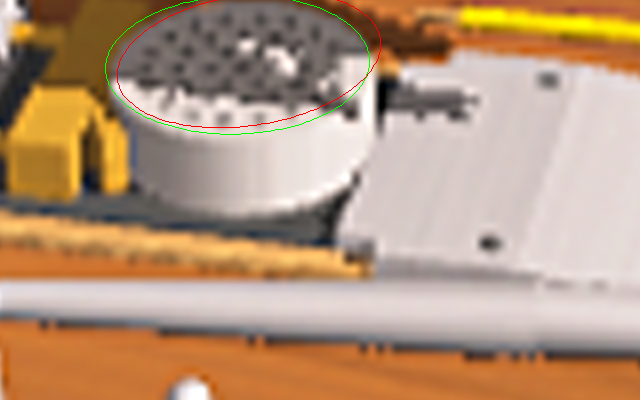

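The scene overlay is ambiguous at a few millimetres. There is time, so I'll take an unobstructed wrist view from above.

```bash
python3 -m handwheel '[[[0.015,0,0,0,0.55],[0.02,0,0,0,0.55],[0.02,0,0,0,0.55],[0.02,0,0,0,0.55],[0.02,0,0,0,0.55],[0.02,0,0,0,0.55],[0.02,0,0,0,0.55],[0.02,0,0,0,0.55],[0.02,0,0,0,0.55],[0.02,0,0.01,0,0.55],[0.01,0,0.02,0,0.55],[0,0,0.02,0,0.55],[0,0,0.02,0,0.55],[0,0,0.01,0,0.55],[0,0,0,0,0.55],[0,0,0,0,0.55],[0,0,0,0,0.55]]]'; python3 - <<'E'
from w import *
st();s,c,W=wr('w16')
E
```

```text
clock: 25.67
tool_pos: [0.5713, -0.055, 0.1066]
orientation: [-179.9, -0.0, -83.5]
force: [0.1, -0.2, -0.5]
opening: 0.0394
t 25.67 fix [0.1399 0.0003] z 0.1066 rpy [-1.7992e+02 -1.0000e-02 -8.3450e+01] F [ 0.22  0.08 -0.51] open 0.0394
```

View pics/w16.png

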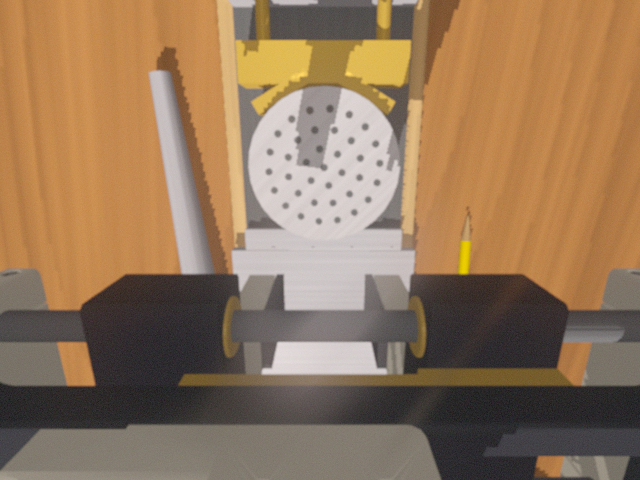

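```bash
python3 - <<'E'
from w import *
from scipy.optimize import least_squares
s,c,W=wr()
im=cv2.resize(c[70:260,220:430],None,fx=3.6,fy=3.1,interpolation=cv2.INTER_CUBIC);save('w17',im)
for n,p,z in [('lip',(245,231),.013),('lip',(395,231),.013),('step',(245,249),.014),('jawbarfront',(325,86),.032),('front',(324,86),.038)]:
    print(n,fx(ray(s,p,z,W)))
for z in (.038,.043,.0455): print('rear at',z,fx(ray(s,(324,242),z,W)))
# rim fit
g=cv2.cvtColor(c,cv2.COLOR_RGB2GRAY);hs=c.astype(int)
E
```

```text
lip [0.1502 0.0553]
lip [ 0.1503 -0.0495]
step [0.1373 0.0559]
jawbarfront [ 0.2416 -0.0004]
front [2.409e-01 1.000e-04]
rear at 0.038 [1.499e-01 1.000e-04]
rear at 0.043 [0.1514 0.    ]
rear at 0.0455 [0.1522 0.    ]
```

View pics/w17.png

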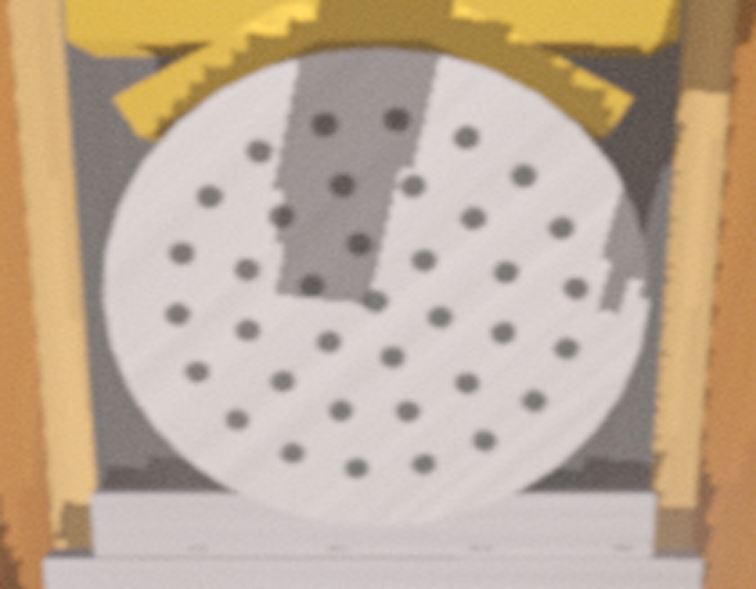

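In this view, taking the rim at 38 mm, the disc spans 0.1499 to 0.2409. That is 91 mm, so it lies flat, with its rear exactly at the lip (0.1502) and on the centre line: seated. I'll draw back, check the bystanders and hand in.

```bash
python3 -m handwheel '[[[0,0,-0.02,0,0.55],[0,0,-0.02,0,0.55],[0,0,-0.02,0,0.55],[0,0,-0.02,0,0.55],[-0.02,0,-0.01,0,0.55],[-0.02,0,0,0,0.55],[-0.02,0,0,0,0.55],[-0.02,0,0,0,0.55],[-0.02,0,0,0,0.55],[-0.02,0,0,0,0.55],[-0.02,0,0,0,0.55],[-0.02,0,0,0,0.55],[-0.02,0,0,0,0.55],[-0.02,0,0,0,0.55],[0,0,0,0,0.55],[0,0,0,0,0.55]]]'; python3 - <<'E'
from h import *
st()
s=vision.snapshot('top');save('top18',s['color'])
a=cv2.imread('pics/top0.png');b=s['color'][:,:,::-1]
for nm in ['pencil','mandrel','collar','hammer','jar','dish','graver']:
    r=place_of(nm,s)[:1]; print(nm,[ray(s,q['xy'],0).round(3)[:2] for q in r])
E
```

```text
clock: 27.1
tool_pos: [0.5479, 0.1449, 0.1964]
orientation: [-179.9, 0.0, -83.3]
force: [0.1, 0.7, 0.7]
opening: 0.0397
t 27.1 fix [-0.0614 -0.0002] z 0.1964 rpy [-1.7992e+02  3.0000e-02 -8.3350e+01] F [-0.66  0.2   0.65] open 0.0397
pencil [array([ 0.458, -0.   ])]
mandrel [array([ 0.666, -0.019])]
collar [array([0.458, 0.122])]
hammer []
jar [array([ 0.447, -0.422])]
dish [array([ 0.587, -0.433])]
graver [array([ 0.578, -0.107])]
```

View pics/top18.png

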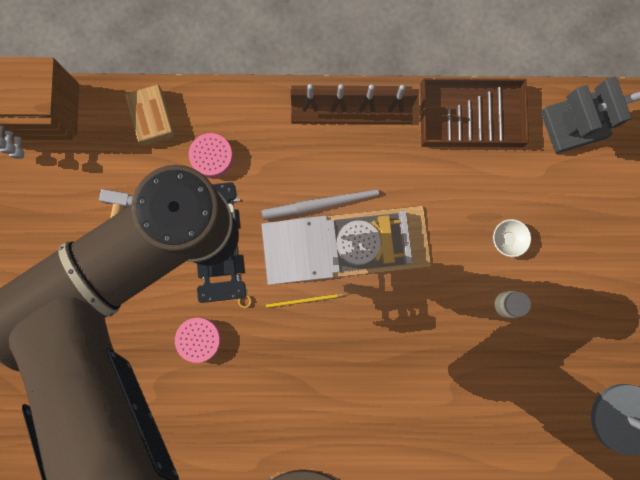

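The disc sits in the pocket at (358,242), and the bystanders that can be seen are unmoved. The hammer and graver are merely hidden under the arm.

```bash
python3 -c "
from plant import close_job
print(close_job())"
```

```text
the job is handed in; nothing more can be done
None
```

The silver drilled disc is seated in the pocket, and the job was handed in at about 27 s of the 61 allowed. I pushed it with the half-closed fingers up the ramp, along the deck, over the lip and against the jaw. It stayed sliding throughout. Then I drew the arm back, clear of it.

**Push force:** the highest reading I saw was about 10.5 N, between moves and not continuously.

**Seated:**
- When I backed off, the load on the fingers stopped abruptly at the lip position.
- A clear wrist view put the disc flat from 0.150 to 0.241 m along the fixture, with its rear at the lip (0.150) and on the centre line.
- The automatic rim fits taken earlier disagreed by about ±0.04 rad in tilt. The scene-camera overlay could not settle it, so the seating rests on the two checks above.

**Other tools:** the pencil, mandrel, collar, jar and dish were within about 10 mm of their first measured places, which is the networks' own scatter. The arm hid most of the hammer and graver in the last picture: the hammer was not found, and the graver's reported position was a false hit on the fixture. The arm never went low near either of them.

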